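Fit the right mower-wheel bushing on its axle and hold the magnifier over it

ROBOT

A 6-joint arm with a two-finger parallel gripper is mounted at the origin on the work surface. World frame = base frame: x ahead of the robot, y to its left, z up, the work surface at z = 0. Lengths are in m, angles in rad, forces in N, time in s.
With the tool pointing down it reaches from about 0.35 to 0.975 m from the base axis. Payload 4.9 kg.
Tool frame: the origin (TCP) lies midway between the tips of the shut fingers; the grasp point (between the pads) lies 19 mm behind it (manip.pinch_z is the distance from the TCP to the grasp point, in m); z points along the fingers, y is the direction in which the jaws open and shut (so a half turn about z gives the same grasp; the last joint's range is limited). The gripper opens to 85 mm and grips with 20 to 120 N. Pads are 22 mm wide; open, the fingers measure 114 mm over their backs; the gripper's body (76 mm by 85 mm) begins 54 mm behind the grasp point. The pads swing forward as they close: fully open they stand 13 mm farther back than shut.
Start: joints at [-1.267, 0.053, 1.613, -0, 1.476, -0.119], TCP at [0.256, -0.57, 0.231] pointing down, gripper open.
Joint ranges: [-3.01, 3.01], [-1.01, 2.22], [0.06, 2.58], [-1.02, 4.17], [0.09, 2.62], [-3.14, 3.14]. Speed limits (rad/s): [2.57, 2.57, 3.14, 3.14, 3.14, 3.14].

INTERFACE

Orientations are given as a unit quaternion [w, x, y, z].
In Python, from plant import manip gives the robot as it stands.
- The arm moves only by the tool drive_tool, never from a script. Its argument "commands" is text: rows parted by semicolons, each of 5 numbers parted by spaces: the finger opening in mm, from 0 to 85.4, then the shift along the tool's x, y, z in units of 30 mm (1.0 is 30 mm), then the turn about the tool's z in degrees. A call has exactly 8 rows; each row shifts and turns the commanded pose from where the row before left it, along the tool's axes as they then stand; what a row does not reach is not made up. A row lasts 1/8 s, in which the tool goes at most 62.5 mm and 10.7 degrees, less where a joint would pass 70% of its speed; a pose out of reach is approached as far as the arm can. A call is refused whole if a number of a shift passes 1 or a number of a turn 10.7, either way. A call with a gripper value outside its range is refused whole. The fingers move at their own pace and stop on an object; the grip force is fixed at half the most. Time passes only in rows, so rows that do not move let the fingers close, or fill a call up. It gives the time, the measured TCP pose, the force and the opening at its end, in the units of the state.
- manip.state(): the state, without advancing time (a new reading comes with each control period).
- manip.grab_frame(name): name is "scene" or "top"; returns the picture (400x640x3 uint8, red, green, blue); there is no depth.
- manip.camera_params(name): a dict with "fx", "fy", "cx", "cy" (pixels), "distortion" ([k1, k2, p1, p2, k3] as OpenCV has them; the pictures are not rectified), "xyz" and "orientation" of the camera in the world. Camera axes: x right, y down, z forward; pixel columns grow to the right and rows downward; lengths in m; the calibration is good to about 2 mm. A picture is of the moment at which its call begins. camera_params takes no time and is no camera call.
- manip.job_done(): hands the job in, once; it reports no verdict.
The state is a dict: "time": time; "joint_pos": joint angles; "joint_vel": joint speeds; "joint_efforts": joint torques, N m; "tool_pos": TCP position; "tool_rot": TCP orientation; "contact_force": force on the tool from outside, world axes, zero at the start; "ft_torque": the same for the moment, N m; "gripper_width": opening from 0.0 (shut) to 1.0 (fully open).
Only numpy, scipy, OpenCV 4.12 (cv2) and the standard library are available. Lean on these libraries where they do the work, as an engineer would, in place of code of your own. Each camera call takes 0.05 s, during which the arm holds its last target. There are 200 camera calls.

TASK

Of the three bronze bushings, take the one whose bore is a close running fit on the mower's stub axle standing in the vise, slide it on until it sits fully home on the axle's collar, and let go of it; the other two stay off the axle, on the bench. Then pick up the magnifier by its handle, fingers off the rim and glass, and hold it level over the axle to view the fit: the glass centred above the axle's end and at the lens's focal height, which is the height of the top end of the square's upright blade. The job finishes with you holding it there, still and touching nothing else, the bushing still home, and the square and everything else on the bench left where it was.

Things in the scene. Friction and masses are not known exactly. Their poses are not given: they have to be found in the camera images.
- bush_close_center (a point): centre (half-way up) of the bronze bushing of the middle bore: a plain round tube standing on end on the bench, 32 mm outside diameter, 30 mm high, bore 17.2 mm; the only one that is a close running fit on the axle. Its z axis is the bore. 125 g or so.
- bush_wide_center (a point): centre of a bushing of the same outside size whose bore, 24 mm, is sloppy on the axle (thin wall); stands on end on the bench
- bush_narrow_center (a point): centre of a bushing of the same outside size whose bore, 12 mm, is too small for the axle (thick wall); stands on end on the bench
- axle_collar (a point): point on the axis of the upright, fixed steel stub axle at the top face of its collar, where the bushing seats: collar 32 mm in diameter, its top 70 mm above the bench; above it a journal 16 mm in diameter and 30 mm high, then a 6 mm chamfered end. x runs along the vise from its screw handle to its back, z up.
- axle_end (a point): centre of the axle's upper end, on its axis, 36 mm above the collar's top face (106 mm above the bench)
- vise: grey drill-press vise holding the axle, fixed; origin on the bench straight below the axle. Jaws 100 mm wide (y), 58 mm high, 60 mm either side of the axle in x; screw handle's crossbar at x = -155 mm, 90 mm wide, 43 mm high; bed from x = -140 to +80 mm
- lens_center (a point): centre of the magnifier's round glass, half-way through its thickness, with z square to the glass and x pointing from the handle to the lens. The steel rim is 66 mm in diameter and 10 mm thick. The magnifier lies flat on the bench on its handle, the glass level, this point 8 mm above the bench. The whole weighs about 0.13 kg.
- loupe_grip (a point): the magnifier's balance point, in the middle of its handle's thickness, 64 mm from the centre of the glass and 8 mm above the bench; same axes as the lens. The black handle is straight, flat-sided, 20 mm wide and 16 mm thick, from 48 to 152 mm from the centre of the glass: gripped across its width here it stays level.
- blade_top (a point): middle of the top end of the upright steel blade (19 x 2.4 mm, about 150 to 180 mm above the bench) of a combination square which stands on its dark stock (78 x 18 mm) beyond the vise, 130 to 175 mm from the axle; this height is the lens's focal height. The square is loose and would topple if knocked.
- blade (a joint): how far the square's blade has been slid up in its stock (m): the blade's top is 150 mm above the bench plus this; stiff, leave as set
- hammer: bystander, leave in place: a 290 mm hammer with a wooden handle, lying on the bench; origin under its middle
- spanner: bystander, leave in place: a 170 mm open-ended spanner lying flat, 8 mm high; origin under its middle
- tape_measure: bystander, leave in place: a pocket tape measure standing on edge, 72 x 40 x 68 mm high; origin under its middle
- screw_box: bystander, leave in place: a clear lidded plastic box of screws, 114 x 80 x 51 mm high; origin under its middle
- pencil: bystander, leave in place: a flat red carpenter's pencil, about 135 mm long, 14 mm wide, 8 mm high; origin under its middle
- offcut: bystander, leave in place: a pine offcut, 150 x 45 x 20 mm high; origin under its middle
- axle_spacer: bystander, leave in place: a plain steel axle spacer ring, 29 mm across, 13 mm high; origin under its middle
Not all that is in view belongs to the job. What is shaped like the part that bears bush_close_center but turquoise is not meant. What is shaped like the part that bears lens_center but turquoise is not meant.

How it is judged:
On the way, in this order (a step that is already met when the one before it is completed fails the run):
1. the close-fitting bushing sits fully home on the axle's collar, let go (horizontal distance between bush_close_center and axle_collar below 0.003 m and z of bush_close_center in the frame of axle_collar between 0.012 and 0.0175 m and contact force between the fingers and bush_close below 0.05 N), for 0.2 s.
2. the magnifier is held by its handle, level, centred over the axle at the height of the blade's top (horizontal distance between lens_center and axle_end below 0.01 m and z of lens_center in the frame of blade_top between -0.007 and 0.007 m and angle between lens_center's own z axis and vertical below 0.1 rad and contact force between the fingers and loupe above 1 N), for 0.3 s.
At the end, for the whole second after the job is handed in: Middle-bore bushing home on the collar (2.5 mm) and released, the others on the bench; magnifier gripped, still, touching neither vise, square nor bushings, its glass within 10 mm of the axle axis, 7 mm of the blade top's height, 0.1 rad of level; square moved under 15 mm, bystanders under 30 mm (all of step 1 and all of step 2 and contact force between loupe and vise below 0.1 N and contact force between loupe and square below 0.1 N and contact force between loupe and bush_close below 0.1 N and contact force between loupe and bush_wide below 0.1 N and contact force between loupe and bush_narrow below 0.1 N and linear speed of loupe below 0.02 m/s and height (world z) of each of bush_wide_center, bush_narrow_center below 0.03 m and distance of blade_top from where it was at the start of the episode below 0.015 m and distance of each of hammer, spanner, tape_measure, screw_box, pencil, offcut, axle_spacer from where it was at the start of the episode below 0.03 m); the arm keeps its last pose, push and grip.
It fails at once if the fingers grip or press the magnifier's rim or glass (contact force between the fingers and lens above 1 N).
It fails at once if the square is knocked (its blade's top moves more than 15 mm) (distance of blade_top from where it was at the start of the episode above 0.015 m).
It fails at once if a bystander is pushed more than 30 mm (distance of any of hammer, spanner, tape_measure, screw_box, pencil, offcut, axle_spacer from where it was at the start of the episode above 0.03 m).
It also fails if it takes over 45 s, if anything falls off the work surface, if the arm or the gripper's body presses on something with over 40 N, if the wrist force passes 120 N, or if a joint passes its speed limit or range.

## Working session

There is one attempt and no reset: what is moved stays moved. The work goes in short steps, Python scripts to look and compute and a tool call to move; the robot and the scene stay as the last step left them, time stands still between calls to the robot, and variables do not carry over. Pictures are saved under pics/ and viewed, about 8 in all and at most 12, crops included, and the job is handed in when it is done.

Besides the shell and the picture viewer there is one more tool, called after ">>>" by a JSON object that holds its "method" and its "body", one argument or row to a line. drive_tool: Moves the arm, as the interface text tells. Its arguments: {"type":"object","properties":{"commands":{"type":"string"}},"required":["commands"]}

```bash
mkdir -p pics; python3 - <<'E'
from plant import manip
import cv2
for n in("scene","top"):
    cv2.imwrite(f"pics/{n}0.png",manip.grab_frame(n)[:,:,::-1])
    print(n,manip.camera_params(n))
print(manip.state(),manip.pinch_z)
E
```

```text
scene {'fx': 398.0447478787823, 'fy': 398.0447478787823, 'cx': 320.44901266140505, 'cy': 203.49269260284075, 'distortion': array([-0.04994962,  0.        ,  0.        ,  0.        ,  0.        ]), 'xyz': array([0.9420818 , 0.53990106, 0.89373554]), 'orientation': array([-0.10257627,  0.29649707,  0.8881558 , -0.33577802])}
top {'fx': 507.8257402477748, 'fy': 507.8257402477748, 'cx': 312.0642718607708, 'cy': 193.4067961656944, 'distortion': array([-0.13019265,  0.        ,  0.        ,  0.        ,  0.        ]), 'xyz': array([ 0.37393942, -0.02057337,  1.73794664]), 'orientation': array([-0.03119801,  0.7140638 , -0.6985974 ,  0.03318512])}
{'time': 0.1, 'joint_pos': array([-1.26701795e+00,  5.32883861e-02,  1.61417200e+00, -3.50397582e-05,
        1.47596409e+00, -1.18991402e-01]), 'joint_vel': array([ 2.45657715e-05, -1.49309729e-03, -4.42661666e-03, -1.18700592e-04,
       -8.97973072e-04, -2.00791133e-04]), 'joint_efforts': array([-1.97199292e-04, -3.94901776e+01, -3.71363425e+01, -1.02983638e-04,
        3.90097004e-03,  3.86482066e-05]), 'tool_pos': array([ 0.25625723, -0.56943488,  0.23017832]), 'tool_rot': array([-9.10395451e-04,  9.77740522e-01,  2.09815712e-01, -1.01869113e-04]), 'contact_force': array([-0.17630867, -0.66251867, -0.38236054]), 'ft_torque': array([ 0.01084523, -0.00826519, -0.00088141]), 'gripper_width': 0.9952680088768651} 0.0187
```

View pics/scene0.png

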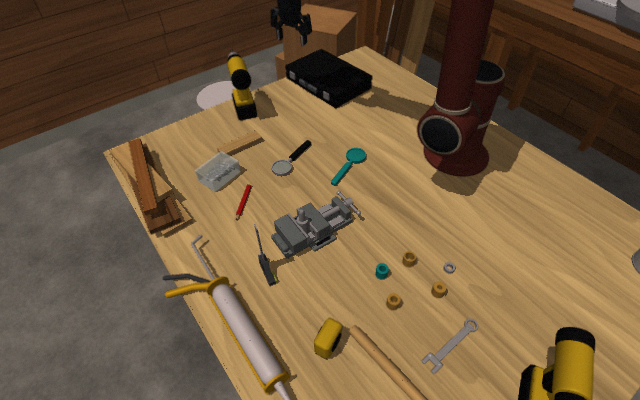

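View pics/top0.png

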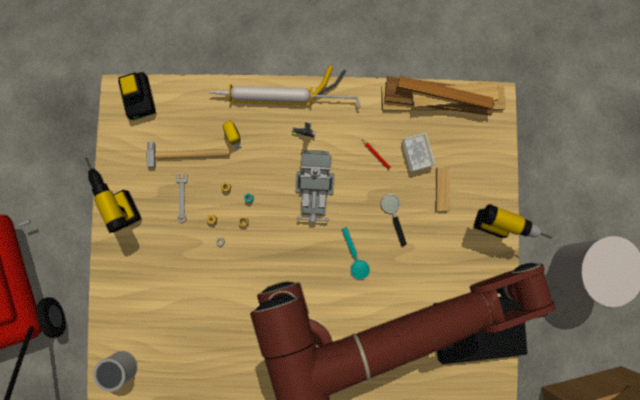

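```bash
cat > h.py <<'E'
import numpy as np, cv2
from plant import manip
from scipy.spatial.transform import Rotation as R
def cam(n):
    p=manip.camera_params(n);K=np.array([[p['fx'],0,p['cx']],[0,p['fy'],p['cy']],[0,0,1]])
    q=p['orientation'];return K,p['distortion'],np.array(p['xyz']),R.from_quat([*q[1:],q[0]]).as_matrix()
def ray(n,uv):
    K,d,c,M=cam(n);u=cv2.undistortPoints(np.array([[uv]],float),K,d)[0,0]
    v=M@np.array([*u,1]);return c,v/np.linalg.norm(v)
def atz(n,uv,z):
    c,v=ray(n,uv);return (c+v*(z-c[2])/v[2]).round(4)
def proj(n,X):
    K,d,c,M=cam(n);return cv2.projectPoints((np.atleast_2d(X)-c)@M,np.zeros(3),np.zeros(3),K,d)[0][:,0].round(1)
def tri(uvs,uvt):
    A=[];b=[]
    for n,uv in(("scene",uvs),("top",uvt)):
        c,v=ray(n,uv);P=np.eye(3)-np.outer(v,v);A.append(P);b.append(P@c)
    A=np.vstack(A);b=np.hstack(b);x=np.linalg.lstsq(A,b,rcond=None)[0];return x.round(4),np.linalg.norm(A@x-b).round(4)
def crop(im,x,y,w,h,s):
    return cv2.resize(im[y:y+h,x:x+w],None,fx=s,fy=s,interpolation=cv2.INTER_CUBIC)
E
python3 - <<'E'
from h import *
s=cv2.imread("pics/scene0.png");t=cv2.imread("pics/top0.png")
a=crop(s,370,245,80,70,5)   # bushings scene 400x350
b=crop(t,200,175,56,49,400/56)
c=crop(s,240,185,130,105,800/260) 
c=cv2.resize(s[180:290,240:370],(400,338),interpolation=cv2.INTER_CUBIC)
d=cv2.resize(t[115:225,280:410],(400,338),interpolation=cv2.INTER_CUBIC)
b=cv2.resize(b,(400,350))
m=np.vstack([np.hstack([a,b])[:262*2//2*1+88],np.hstack([c,d])])
m=cv2.resize(m,(800,600)) if m.shape[0]>600 else m
cv2.imwrite("pics/a1.png",np.hstack([a,b]));cv2.imwrite("pics/a2.png",np.hstack([crop(s,240,145,130,145,3.07),np.zeros((445,1,3),np.uint8),crop(t,280,115,130,145,3.07)]))
E
```

```text
(no output)
```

View pics/a1.png

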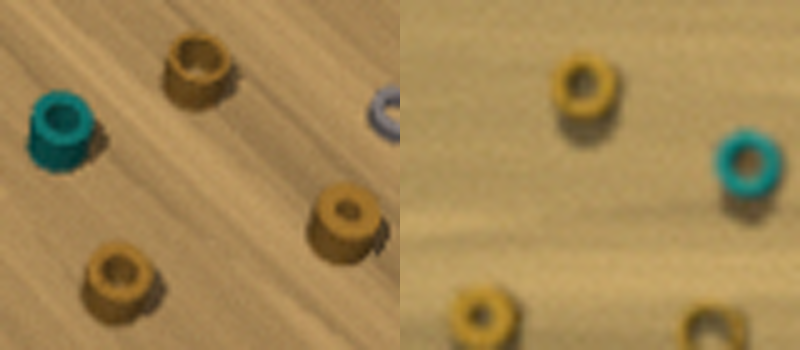

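View pics/a2.png

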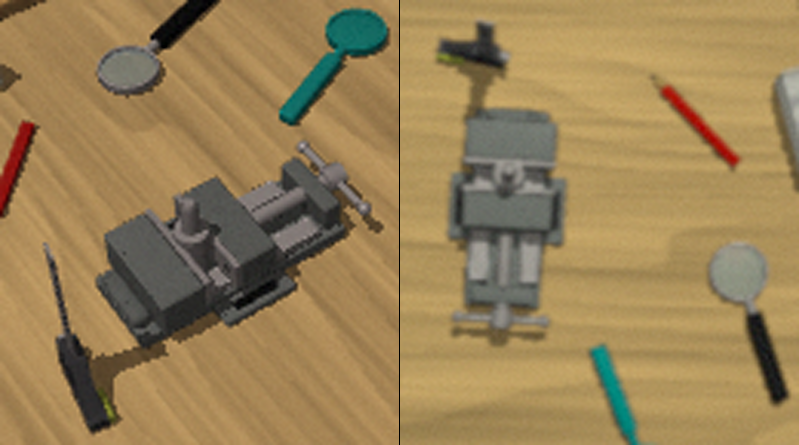

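The crops show the middle bore at scene (394,299) and top (226,187). The narrow one is at top (211,219) and the wide one at (243,222). The axle end is at scene (300.6,211) and top (315,170), the blade tip at scene (254.6,224) and top (307.7,122), and the lens at scene (281.7,167.5) and top (389.5,203).

```bash
python3 - <<'E'
from h import *
print("bush",tri((393.8,298.8),(225.4,186.8)),atz("scene",(393.8,298.8),.03),atz("top",(225.4,186.8),.03))
print("narrow",atz("scene",(438.7,286.6),.03),atz("top",(210.6,219),.03))
print("wide",atz("scene",(409.3,256.4),.03),atz("top",(243.2,221),.03))
print("axle end",tri((300.6,210.8),(314.9,170.3)),atz("scene",(300.6,210.8),.106),atz("top",(314.9,170.3),.106))
print("blade",tri((254.6,224.4),(307.7,121.8)))
print("lens",atz("scene",(281.7,167.5),.013),atz("top",(389.5,203.3),.013))
t=cv2.imread("pics/top0.png").astype(int);s=cv2.imread("pics/scene0.png").astype(int)
# handle: dark pixels
for n,im,(x0,y0,x1,y1) in(("top",t,(385,214,412,250)),("scene",s,(286,138,316,166))):
    m=im[y0:y1,x0:x1].max(2)<70; v,u=np.nonzero(m); P=np.array([atz(n,(a+x0,b+y0),.014)[:2] for a,b in zip(u,v)])
    c=P.mean(0); w,V=np.linalg.eigh(np.cov((P-c).T)); d=V[:,1]; q=(P-c)@d
    print(n,"handle",len(u),c,d,np.degrees(np.arctan2(d[1],d[0])),q.min(),q.max(),w**.5)
# lens rim: not wood (low saturation) pixels
for n,im,(x0,y0,x1,y1) in(("top",t,(376,190,402,214)),("scene",s,(268,155,295,180))):
    a=im[y0:y1,x0:x1]; m=((a.max(2)-a.min(2))<35).astype(np.uint8); k,L,st,ce=cv2.connectedComponentsWithStats(m); i=1+st[1:,4].argmax()
    print(n,st[i],ce[i]+[x0,y0],atz(n,ce[i]+[x0,y0],.012))
# bushing segmentation in top
hsv=cv2.cvtColor(cv2.imread("pics/top0.png"),cv2.COLOR_BGR2HSV)
print(hsv[183:193,218:234,1])
E
```

```text
bush (array([0.5453, 0.2723, 0.0273]), np.float64(0.0021)) [0.5456 0.2742 0.03  ] [0.546  0.2707 0.03  ]
narrow [0.4361 0.3167 0.03  ] [0.4356 0.3171 0.03  ]
wide [0.4308 0.2103 0.03  ] [0.4316 0.2062 0.03  ]
axle end (array([ 0.5987, -0.0313,  0.1055]), np.float64(0.0004)) [ 0.5992 -0.0311  0.106 ] [ 0.5984 -0.0311  0.106 ]
blade (array([ 0.7397, -0.0048,  0.1844]), np.float64(0.0003))
lens [ 0.5038 -0.2842  0.013 ] [ 0.5034 -0.289   0.013 ]
top handle 147 [ 0.41016871 -0.32163061] [-0.94390885 -0.33020612] -160.71871360519725 -0.04854495097753582 0.05018805039105964 [0.00502594 0.02821086]
scene handle 170 [ 0.41073412 -0.31645412] [-0.93703144 -0.34924502] -159.5588559267365 -0.060561462590757675 0.05738548306805544 [0.00770057 0.03109474]
top [  5   4  19  20 290] [389.84827586 203.44137931] [ 0.503  -0.2904  0.012 ]
scene [  4   0  23  21 308] [282.76298701 166.16883117] [ 0.4973 -0.2883  0.012 ]
[[116 126 119 131 148 169 187 179 179 174 157 131 122 120 120 120]
 [127 119 126 141 175 190 204 206 183 188 181 159 134 116 123 123]
 [122 122 131 167 188 196 185 143 154 174 189 182 149 122 119 122]
 [120 119 131 169 191 180 163 122 131 162 183 187 162 126 123 119]
 [124 128 128 171 197 185 145 122 124 150 191 196 146 129 119 121]
 [120 125 133 166 185 189 169 149 152 172 184 190 143 121 120 120]
 [123 121 117 149 185 190 174 173 173 182 190 176 142 120 126 120]
 [117 122 125 129 156 188 186 186 188 192 201 146 127 120 123 121]
 [121 126 117 129 124 150 177 178 180 164 152 123 120 124 122 123]
 [122 118 122 117 120 120 134 135 141 125 121 123 122 124 122 124]]
```

>>> {"method": "drive_tool", "body": {
  "commands": "50 0.5 -1 0 8.1; 50 0.5 -1 0 8.1; 50 0.5 -1 0 8; 50 0.4 -1 0 0; 50 0.4 -1 0 0; 50 0.4 -1 0 0; 50 0.4 -1 0 0; 50 0.4 -1 0 0"
}}

```text
time: 1.1
tool_pos: [0.3346, -0.3204, 0.2308]
tool_rot: [-0.0, 1.0, 0.0, -0.0]
contact_force: [0.6, 0.2, 0.5]
gripper_width: 0.587
```

>>> {"method": "drive_tool", "body": {
  "commands": "50 0.4 -1 0 0; 50 0.4 -1 0 0; 50 0.4 -1 0 0; 50 0.4 -1 0 0; 50 0.4 -1 0 0; 50 0.4 -1 0 0; 50 0.4 -1 0 0; 50 0.4 -1 0 0"
}}

```text
time: 2.1
tool_pos: [0.4304, -0.0804, 0.2309]
tool_rot: [-0.0, 1.0, 0.0, -0.0]
contact_force: [0.3, -0.5, -0.4]
gripper_width: 0.585
```

>>> {"method": "drive_tool", "body": {
  "commands": "50 0.4 -1 0 0; 50 0.4 -1 0 0; 50 0.4 -1 0 0; 50 0.4 -1 0 0; 50 0.4 -1 0 0; 50 0.4 -1 0 0; 50 0.4 -1 0 0; 50 0.4 -1 0 0"
}}

```text
time: 3.1
tool_pos: [0.5263, 0.1595, 0.2307]
tool_rot: [0.0, 1.0, 0.0, -0.0]
contact_force: [0.2, 0.4, -0.1]
gripper_width: 0.58
```

>>> {"method": "drive_tool", "body": {
  "commands": "50 0.17 -0.9 0 0; 50 0.16 -0.9 0 0; 50 0.16 -0.9 0 0; 50 0.16 -0.8 0 0; 50 0 0 1 0; 50 0 0 1 0; 50 0 0 1 0; 50 0 0 0.8 0"
}}

```text
time: 4.1
tool_pos: [0.5451, 0.2635, 0.1154]
tool_rot: [0.0, 1.0, 0.0, -0.001]
contact_force: [0.7, 0.3, 0.1]
gripper_width: 0.585
```

```bash
python3 - <<'E'
from h import *
s=manip.grab_frame("scene")[:,:,::-1].copy();t=manip.grab_frame("top")[:,:,::-1].copy()
p=manip.state()['tool_pos'];print(p,proj("scene",p),proj("top",p))
cv2.imwrite("pics/b1.png",np.hstack([crop(s,350,200,80,110,5),crop(t,190,150,80,110,5)]))
E
```

```text
[0.54330171 0.26277408 0.11323449] [[395.6 276.9]] [[223.5 185. ]]
```

View pics/b1.png

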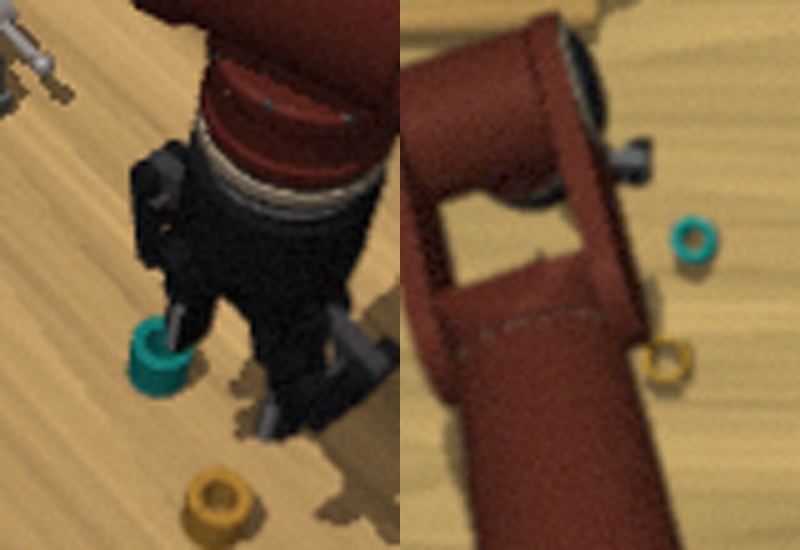

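>>> {"method": "drive_tool", "body": {
  "commands": "50 0.05 -0.3 0.5 0; 50 0 0 0.5 0; 50 0 0 0.5 0; 50 0 0 0 0; 50 0 0 0 0; 50 0 0 0 0; 50 0 0 0 0; 50 0 0 0 0"
}}

```text
time: 5.2
tool_pos: [0.5474, 0.2725, 0.0727]
tool_rot: [-0.0, 1.0, 0.0, 0.0]
contact_force: [-0.5, -0.0, -0.2]
gripper_width: 0.589
```

```bash
python3 - <<'E'
from h import *
s=manip.state();print(s['time'],s['tool_pos']); print(atz("scene",(393.9,277.9),.116))
E
```

```text
5.2 [0.54743654 0.27250471 0.07267102]
[0.5495 0.2632 0.116 ]
```

>>> {"method": "drive_tool", "body": {
  "commands": "50 0 0 0.8 0; 50 0 0 0.8 0; 50 0 0 0.5 0; 50 0 0 0.18 0; 50 0 0 0 0; 50 0 0 0 0; 50 0 0 0 0; 50 0 0 0 0"
}}

```text
time: 6.2
tool_pos: [0.5476, 0.2726, 0.0045]
tool_rot: [-0.0, 1.0, 0.0, 0.0]
contact_force: [-0.8, -0.3, -0.3]
gripper_width: 0.585
```

>>> {"method": "drive_tool", "body": {
  "commands": "20 0 0 0 0; 20 0 0 0 0; 20 0 0 0 0; 20 0 0 0 0; 20 0 0 0 0; 20 0 0 0 0; 20 0 0 0 0; 20 0 0 0 0"
}}

```text
time: 7.2
tool_pos: [0.5477, 0.2727, 0.0045]
tool_rot: [-0.0, 1.0, 0.0, 0.0]
contact_force: [-0.5, -0.5, 5.3]
gripper_width: 0.358
```

>>> {"method": "drive_tool", "body": {
  "commands": "20 0 0 -0.5 0; 20 0 0 -1 0; 20 0 0 -1 0; 20 0 0 -1 0; 20 0 0 -1 0; 20 0 0 -1 0; 20 0.2 0.8 0 0; 20 0.2 1 0 0"
}}

```text
time: 8.2
tool_pos: [0.559, 0.2182, 0.1694]
tool_rot: [0.0, 1.0, 0.001, 0.0]
contact_force: [0.3, -0.4, -2.4]
gripper_width: 0.358
```

>>> {"method": "drive_tool", "body": {
  "commands": "20 0.2 1 0 0; 20 0.2 1 0 0; 20 0.2 1 0 0; 20 0.2 1 0 0; 20 0.2 1 0 0; 20 0.2 1 0 0; 20 0.2 1 0 0; 20 0.15 0.9 0 0"
}}

```text
time: 9.2
tool_pos: [0.6053, -0.0195, 0.1686]
tool_rot: [-0.0, 1.0, 0.0, -0.001]
contact_force: [0.2, -0.1, -0.6]
gripper_width: 0.362
```

>>> {"method": "drive_tool", "body": {
  "commands": "20 0 0.4 0 0; 20 0 0 0 0; 20 0 0 0 0; 20 0 0 0 0; 20 0 0 0 0; 20 0 0 0 0; 20 0 0 0 0; 20 0 0 0 0"
}}

```text
time: 10.2
tool_pos: [0.6059, -0.0305, 0.1689]
tool_rot: [0.0, 1.0, 0.0, -0.0]
contact_force: [-0.7, -0.4, -1.4]
gripper_width: 0.362
```

```bash
python3 - <<'E'
from h import *
s=manip.grab_frame("scene")[:,:,::-1].copy();p=manip.state()['tool_pos']
print(p,proj("scene",p),proj("scene",p+[0,0,-.005]))
cv2.imwrite("pics/c1.png",crop(s,240,150,110,100,7))
E
```

```text
[ 0.60587905 -0.03050596  0.16891525] [[297.1 195.8]] [[297.2 197.1]]
```

View pics/c1.png

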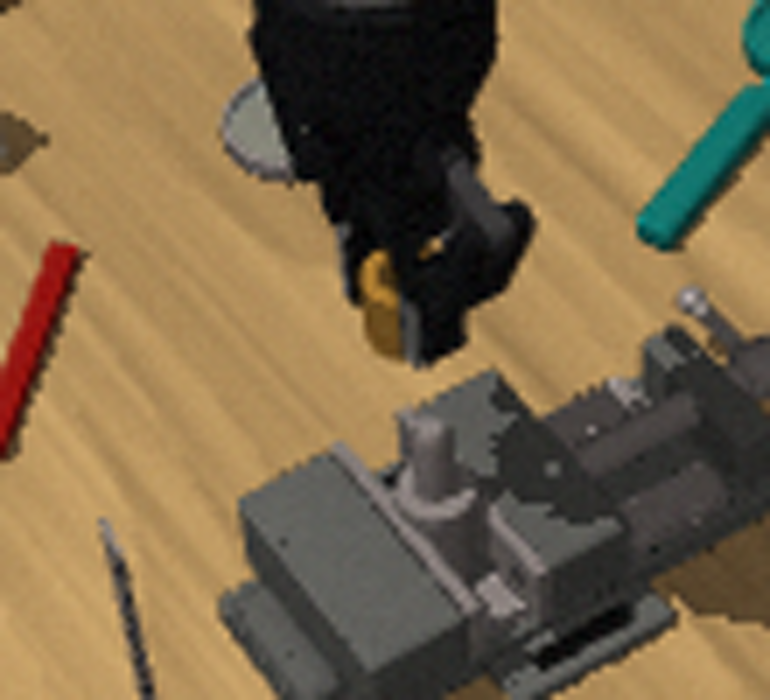

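>>> {"method": "drive_tool", "body": {
  "commands": "20 -0.17 0 0 0; 20 0 0 0 -10; 20 0 0 0 -10; 20 0 0 0 -10; 20 0 0 0 -10; 20 0 0 0 -10; 20 0 0 0 -9; 20 0 0 0 0"
}}

```text
time: 11.25
tool_pos: [0.6005, -0.0305, 0.1689]
tool_rot: [-0.0, 0.871, 0.492, -0.0]
contact_force: [-0.1, -0.7, -1.1]
gripper_width: 0.359
```

>>> {"method": "drive_tool", "body": {
  "commands": "20 0 0 0.4 0; 20 0 0 0.4 0; 20 0 0 0 0; 20 0 0 0 0; 20 0 0 0 0; 20 0 0 0 0; 20 0 0 0 0; 20 0 0 0 0"
}}

```text
time: 12.25
tool_pos: [0.6008, -0.0305, 0.145]
tool_rot: [0.0, 0.87, 0.493, 0.0]
contact_force: [0.3, 1.3, -0.6]
gripper_width: 0.353
```

```bash
python3 - <<'E'
from h import *
s=manip.grab_frame("scene")[:,:,::-1].copy();p=manip.state()['tool_pos']
print(p,manip.state()['joint_pos'])
a=crop(s,270,160,60,70,10)
zb=p[2]-.0045
th=np.linspace(0,2*np.pi,60)
def circ(c,r,z,col):
    for u in proj("scene",np.c_[c[0]+r*np.cos(th),c[1]+r*np.sin(th),0*th+z]):
        q=((u-[270,160]+.5)*10-.5).round().astype(int); cv2.circle(b,tuple(map(int,q)),1,col,-1)
b=a.copy()
circ((.5988,-.0311),.016,.070,(0,0,255));circ((.5988,-.0311),.008,.100,(0,0,255))
circ(p[:2],.016,zb,(0,255,0));circ(p[:2],.016,zb+.03,(0,255,0))
cv2.imwrite("pics/d1.png",cv2.resize(np.hstack([a[:600],b[:600]]),(800,400)) if 0 else np.hstack([cv2.resize(a,(400,467)),cv2.resize(b,(400,467))]))
E
```

```text
[ 0.6008018  -0.03050819  0.14501363] [-1.74407285e-01  6.50229324e-02  1.74762327e+00  3.10861629e-05
  1.32878449e+00  3.66233549e-01]
```

View pics/d1.png

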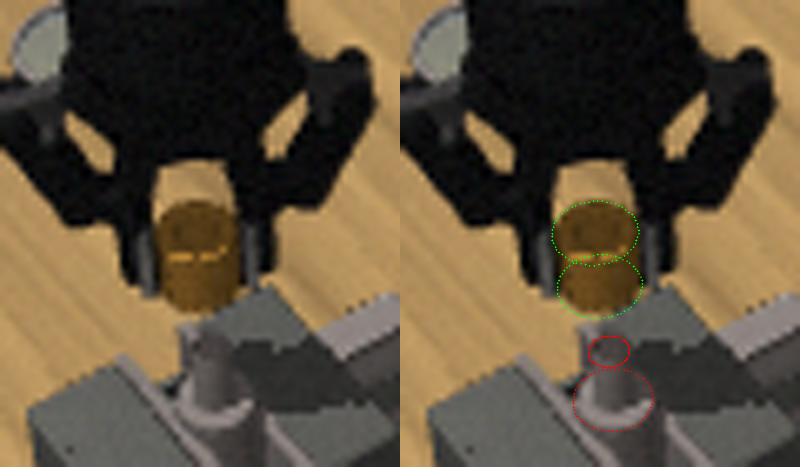

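The bushing hangs squarely between the fingers at (198,255) in this display. The axle journal is below it at (211,350), within about 1 mm of my model. I'll nudge it and go down gently.

>>> {"method": "drive_tool", "body": {
  "commands": "20 0 -0.045 0.5 0; 20 0 0 0.5 0; 20 0 0 0.1 0; 20 0 0 0.1 0; 20 0 0 0.1 0; 20 0 0 0 0; 20 0 0 0 0; 20 0 0 0 0"
}}

```text
time: 13.3
tool_pos: [0.5998, -0.0298, 0.1062]
tool_rot: [0.0, 0.87, 0.493, 0.0]
contact_force: [-0.1, 0.0, -1.1]
gripper_width: 0.355
```

>>> {"method": "drive_tool", "body": {
  "commands": "20 0 0 0.1 0; 20 0 0 0.1 0; 20 0 0 0.1 0; 20 0 0 0 0; 20 0 0 0 0; 20 0 0 0 0; 20 0 0 0 0; 20 0 0 0 0"
}}

```text
time: 14.3
tool_pos: [0.5992, -0.0298, 0.0966]
tool_rot: [-0.0, 0.87, 0.493, -0.0]
contact_force: [-1.8, -1.0, -3.1]
gripper_width: 0.353
```

>>> {"method": "drive_tool", "body": {
  "commands": "20 0 0 0.1 0; 20 0 0 0.1 0; 20 0 0 0.1 0; 20 0 0 0.1 0; 20 0 0 0.1 0; 20 0 0 0.1 0; 20 0 0 0.08 0; 20 0 0 0 0"
}}

```text
time: 15.3
tool_pos: [0.5994, -0.0301, 0.0767]
tool_rot: [0.0, 0.87, 0.493, -0.0]
contact_force: [-4.6, -1.9, 0.4]
gripper_width: 0.359
```

>>> {"method": "drive_tool", "body": {
  "commands": "20 0 0 0.05 0; 20 0 0 0.05 0; 20 0 0 0 0; 20 0 0 0 0; 20 0 0 0 0; 20 0 0 0 0; 20 0 0 0 0; 20 0 0 0 0"
}}

```text
time: 16.3
tool_pos: [0.5994, -0.0301, 0.0745]
tool_rot: [0.0, 0.87, 0.493, -0.001]
contact_force: [-6.1, -1.5, 4.2]
gripper_width: 0.358
```

Contact is at the collar at the expected height. Releasing and backing up.

>>> {"method": "drive_tool", "body": {
  "commands": "50 0 0 0 0; 50 0 0 0 0; 50 0 0 0 0; 50 0 0 0 0; 50 0 0 0 0; 50 0 0 -0.3 0; 50 0 0 -1 0; 50 0 0 -1 0"
}}

```text
time: 17.3
tool_pos: [0.5995, -0.0298, 0.1437]
tool_rot: [-0.0, 0.87, 0.493, -0.0]
contact_force: [-0.3, 0.4, 1.0]
gripper_width: 0.586
```

>>> {"method": "drive_tool", "body": {
  "commands": "50 0 0 -1 0; 50 0 0 -1 0; 50 -1 0 0 9; 50 -1 0 0 9; 50 -1 0 0 9; 50 -1 0 0 9; 50 -1 0 0 3; 50 0 0 0 0"
}}

```text
time: 18.3
tool_pos: [0.4884, -0.1265, 0.2032]
tool_rot: [0.0, 0.985, 0.173, 0.001]
contact_force: [-0.3, 0.5, 0.3]
gripper_width: 0.583
```

```bash
python3 - <<'E'
from h import *
s=manip.grab_frame("scene")[:,:,::-1].copy();t=manip.grab_frame("top")[:,:,::-1].copy();p=manip.state()
print(p['tool_pos'],p['tool_rot'],p['joint_pos'])
th=np.linspace(0,2*np.pi,60)
def dots(b,x0,y0,k,n,X):
    for u in proj(n,X):
        q=((u-[x0,y0]+.5)*k-.5).round().astype(int); cv2.circle(b,tuple(map(int,q)),1,(0,0,255),-1)
a=crop(s,245,190,80,90,5); a2=a.copy()
for z in(.07,.1): dots(a2,245,190,5,"scene",np.c_[.5988+.016*np.cos(th),-.0311+.016*np.sin(th),0*th+z])
b=crop(t,280,110,80,60,5)
sq=np.zeros((150,400,3),np.uint8)
c=crop(s,240,135,80,60,5)  # magnifier
d=np.vstack([np.hstack([a,a2]),])
cv2.imwrite("pics/e1.png",d)
cv2.imwrite("pics/e_s.png",s);cv2.imwrite("pics/e_t.png",t)
E
```

```text
[ 0.48968642 -0.12590141  0.20326343] [2.77278477e-04 9.84755993e-01 1.73939457e-01 7.89443258e-04] [-3.99159081e-01 -2.20985750e-01  1.91724615e+00  3.94811051e-04
  1.44370529e+00  8.21929988e-01]
```

View pics/e1.png

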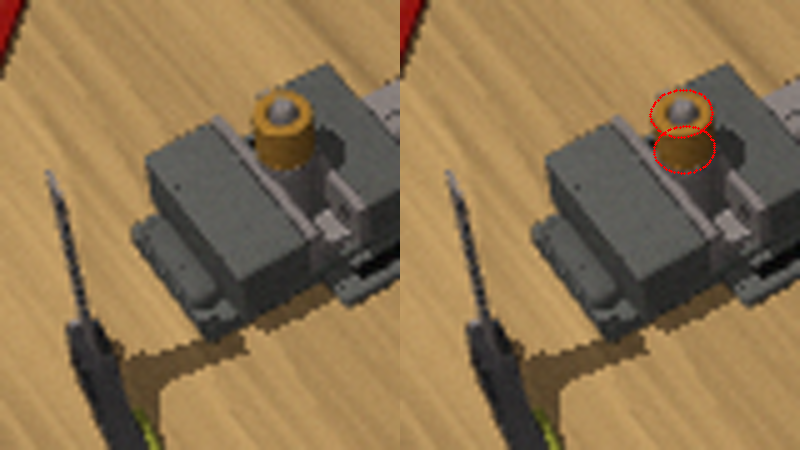

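The bushing is home: its rim coincides with the predicted ellipse at z = 0.100. Next I'll look closely at the square and the magnifier handle.

```bash
python3 - <<'E'
from h import *
s=cv2.imread("pics/e_s.png");t=cv2.imread("pics/e_t.png")
a=crop(t,285,110,40,30,10)
b=crop(s,240,215,40,75,8)
o0=cv2.imread("pics/top0.png");c=crop(o0,370,185,48,64,8)
# overlay magnifier hypothesis on top0
def dots(im,x0,y0,k,n,X):
    for u in proj(n,X):
        q=((u-[x0,y0]+.5)*k-.5).round().astype(int); cv2.circle(im,tuple(map(int,q)),1,(0,0,255),-1)
L=np.array([.5030,-.2885,.012]);d=np.array([.9425,.334,0]);d/=np.linalg.norm(d);e=np.array([-d[1],d[0],0]);th=np.linspace(0,2*np.pi,60)[:,None]
ring=L+.033*(np.cos(th)*d+np.sin(th)*e)
r=np.linspace(.048,.152,30)[:,None];hd=np.vstack([L-r*d+.01*e,L-r*d-.01*e])+[0,0,.004]
dots(c,370,185,8,"top",np.vstack([ring,hd]))
m=np.zeros((600,800,3),np.uint8);m[:300,:400]=a;
c=cv2.resize(c,(400,533));m[:533,400:]=c
s0=cv2.imread("pics/scene0.png");f=crop(s0,262,135,60,45,6.6)
dots(f,262,135,6.6,"scene",np.vstack([ring,hd]));m[300:300+f.shape[0],:f.shape[1]]=f[:300]
cv2.imwrite("pics/f1.png",m)
E
```

```text
(no output)
```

View pics/f1.png

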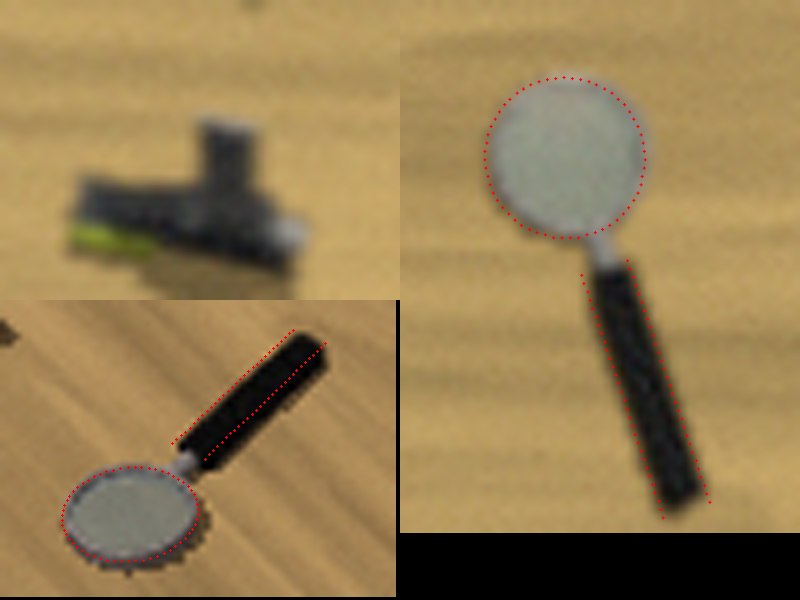

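```bash
python3 - <<'E'
from h import *
w=np.array([-.19,-.98,0])*.0095
for c in([.7397,-.0048,.184],[.7397,-.0048,.178],[.743,-.0048,.175]):
    P=np.array([np.array(c)+w,np.array(c),np.array(c)-w]);
    print(c,"scene crop5",((proj("scene",P)-[245,190]+.5)*5).round(0).tolist(),"top crop10",((proj("top",P)-[285,110]+.5)*10).round(0).tolist())
s=cv2.imread("pics/e_s.png");b=crop(s,245,218,30,36,16)
t=cv2.imread("pics/e_t.png");a=crop(t,300,116,20,18,16)
m=np.zeros((576,800,3),np.uint8);m[:,:480]=b;m[:288,480:]=a;cv2.imwrite("pics/g1.png",m)
E
```

```text
[0.7397, -0.0048, 0.184] scene crop5 [[43.0, 160.0], [50.0, 175.0], [57.0, 190.0]] top crop10 [[261.0, 130.0], [232.0, 124.0], [202.0, 118.0]]
[0.7397, -0.0048, 0.178] scene crop5 [[45.0, 168.0], [52.0, 183.0], [59.0, 198.0]] top crop10 [[261.0, 135.0], [232.0, 128.0], [202.0, 122.0]]
[0.743, -0.0048, 0.175] scene crop5 [[40.0, 176.0], [47.0, 190.0], [53.0, 205.0]] top crop10 [[262.0, 126.0], [232.0, 120.0], [202.0, 114.0]]
```

View pics/g1.png

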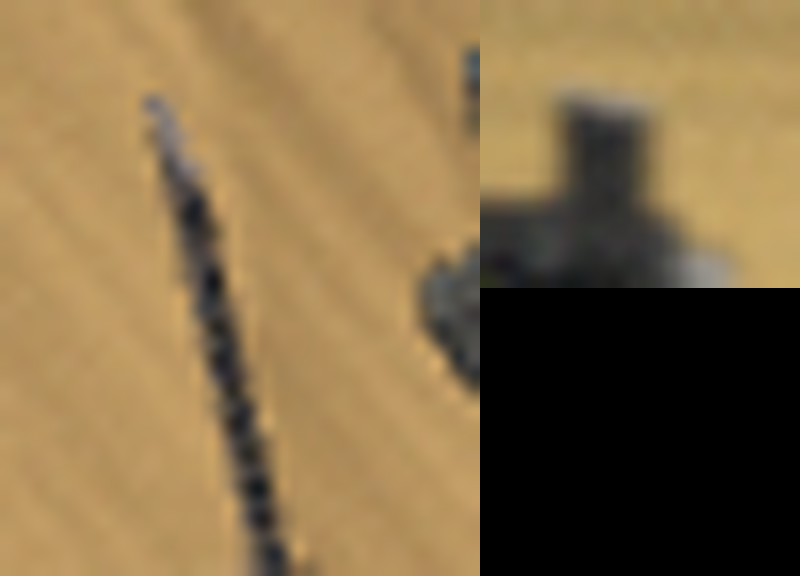

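```bash
python3 - <<'E'
from h import *
print(tri((255.4,226.3),(307.3,122.0)),tri((255.4,226.3),(307.3,122.7)),tri((255.4,226.3),(307.3,121.3)))
# axle with same bias check
from numpy.linalg import norm
p=manip.state();print(p['tool_pos'],np.degrees(2*np.arctan2(p['tool_rot'][2],p['tool_rot'][1])))
E
```

```text
(array([ 0.7399, -0.0033,  0.1791]), np.float64(0.0009)) (array([ 0.7388, -0.0038,  0.1776]), np.float64(0.0003)) (array([ 0.741 , -0.0027,  0.1806]), np.float64(0.0022))
[ 0.48968642 -0.12590141  0.20326343] 20.033901042571994
```

>>> {"method": "drive_tool", "body": {
  "commands": "50 -0.6 0.87 0 1.2; 50 -0.6 0.87 0 0; 50 -0.6 0.86 0 0; 50 -0.6 0.86 0 0; 50 -0.6 0.86 0 0; 50 -0.6 0.86 0 0; 50 0 0 1 0; 50 0 0 1 0"
}}

```text
time: 19.4
tool_pos: [0.439, -0.3086, 0.1425]
tool_rot: [0.001, 0.986, 0.164, 0.001]
contact_force: [0.4, 0.1, -0.1]
gripper_width: 0.587
```

>>> {"method": "drive_tool", "body": {
  "commands": "50 0 0 1 0; 50 0 0 1 0; 50 0 0 0 0; 50 0 0 0 0; 50 0 0 0 0; 50 0 0 0 0; 50 0 0 0 0; 50 0 0 0 0"
}}

```text
time: 20.4
tool_pos: [0.4378, -0.3081, 0.0827]
tool_rot: [0.0, 0.987, 0.163, 0.0]
contact_force: [-0.2, -0.8, -0.1]
gripper_width: 0.589
```

```bash
python3 - <<'E'
from h import *
p=manip.state();q=p['tool_rot'];y=2*np.arctan2(q[2],q[1]);d=np.array([.4414,-.3088])-p['tool_pos'][:2]
X=np.array([np.cos(y),np.sin(y)]);print(p['tool_pos'],np.degrees(y),d@X/.03,d@[X[1],-X[0]]/.03,(p['tool_pos'][2]-.004)/.03)
E
```

```text
[ 0.43782499 -0.30806693  0.08274995] 18.817873934647096 0.10491545275342061 0.06156833839716049 2.6249984830803283
```

>>> {"method": "drive_tool", "body": {
  "commands": "50 0.1 0.06 0.8 0; 50 0 0 0.8 0; 50 0 0 0.7 0; 50 0 0 0.33 0; 50 0 0 0 0; 50 0 0 0 0; 50 0 0 0 0; 50 0 0 0 0"
}}

```text
time: 21.4
tool_pos: [0.4416, -0.309, 0.0043]
tool_rot: [0.0, 0.987, 0.164, 0.0]
contact_force: [-0.8, -0.6, -0.3]
gripper_width: 0.587
```

>>> {"method": "drive_tool", "body": {
  "commands": "8 0 0 0 0; 8 0 0 0 0; 8 0 0 0 0; 8 0 0 0 0; 8 0 0 0 0; 8 0 0 0 0; 8 0 0 0 0; 8 0 0 0 0"
}}

```text
time: 22.4
tool_pos: [0.4416, -0.309, 0.0041]
tool_rot: [0.0, 0.987, 0.164, 0.0]
contact_force: [-0.3, 0.1, 5.9]
gripper_width: 0.215
```

>>> {"method": "drive_tool", "body": {
  "commands": "8 0 0 -0.4 0; 8 0 0 -0.9 0; 8 0 0 -0.9 0; 8 0 0 -0.9 0; 8 0 0 -0.9 0; 8 0 0 -0.9 0; 8 0 0 -0.77 0; 8 0 0 0 0"
}}

```text
time: 23.4
tool_pos: [0.4419, -0.3093, 0.1756]
tool_rot: [0.001, 0.987, 0.164, 0.001]
contact_force: [0.6, 0.1, -1.2]
gripper_width: 0.215
```

>>> {"method": "drive_tool", "body": {
  "commands": "8 0.5 -0.7 0 0; 8 0.7 -0.9 0 0; 8 0.7 -0.9 0 0; 8 0.7 -0.9 0 0; 8 0.7 -0.9 0 0; 8 0.7 -0.9 0 0; 8 0.7 -0.9 0 0; 8 0.5 -0.5 0 0"
}}

```text
time: 24.4
tool_pos: [0.524, -0.0691, 0.1715]
tool_rot: [-0.001, 0.986, 0.164, -0.002]
contact_force: [0.0, -0.4, -1.3]
gripper_width: 0.211
```

>>> {"method": "drive_tool", "body": {
  "commands": "8 0.4 -0.3 0 0; 8 0.2 -0.19 0 0; 8 0 0 0 0; 8 0 0 0 0; 8 0 0 0 0; 8 0 0 0 0; 8 0 0 0 0; 8 0 0 0 0"
}}

```text
time: 25.4
tool_pos: [0.5373, -0.0513, 0.1738]
tool_rot: [0.0, 0.987, 0.163, 0.0]
contact_force: [0.7, 0.4, -1.3]
gripper_width: 0.211
```

```bash
python3 - <<'E'
from h import *
s=manip.grab_frame("scene")[:,:,::-1].copy();t=manip.grab_frame("top")[:,:,::-1].copy();p=manip.state()
print(p['tool_pos'],p['tool_rot'],p['gripper_width'],p['time'])
th=np.linspace(0,2*np.pi,60)
def dots(b,x0,y0,k,n,X):
    for u in proj(n,X):
        q=((u-[x0,y0]+.5)*k-.5).round().astype(int); cv2.circle(b,tuple(map(int,q)),1,(0,0,255),-1)
ring=np.c_[.5988+.033*np.cos(th),-.0311+.033*np.sin(th),0*th+.183]
o=[]
for im,n,x,y in((s,"scene",245,150),(t,"top",280,110)):
    a=crop(im,x,y,80,100,5);dots(a,x,y,5,n,ring);o.append(a)
cv2.imwrite("pics/h1.png",np.hstack(o))
E
```

```text
[ 0.5372389  -0.05124689  0.17371327] [ 1.74038909e-06  9.86536646e-01  1.63540351e-01 -4.79522033e-06] 0.215906711473684 25.5
```

View pics/h1.png

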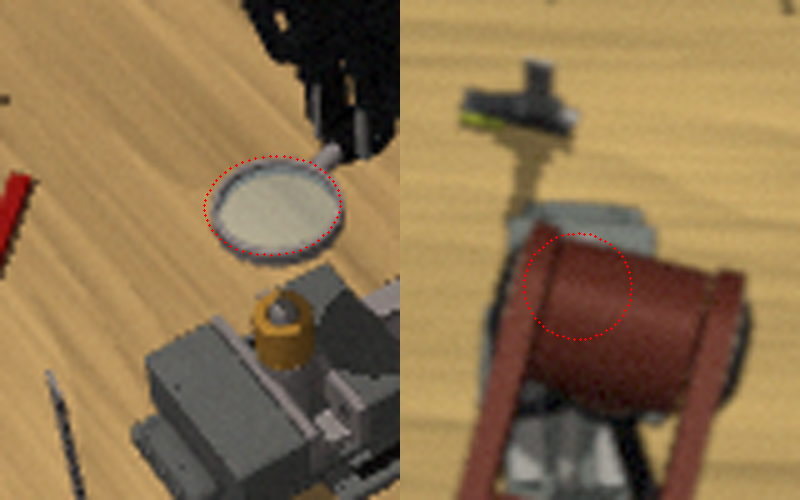

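```bash
python3 - <<'E'
from h import *
from scipy.optimize import minimize
s=manip.grab_frame("scene")[:,:,::-1].astype(np.int16);r=cv2.imread("pics/e_s.png").astype(np.int16)
x0,y0,x1,y1=280,176,320,206
D=np.abs(s-r).max(2)>18;S=(s.max(2)-s.min(2))<45
m=np.zeros(D.shape,np.uint8);m[y0:y1,x0:x1]=(D|S)[y0:y1,x0:x1]
m[:185,308:]=0
k=cv2.connectedComponentsWithStats(m);i=1+k[2][1:,4].argmax();print(k[2][i])
m=(k[1]==i).astype(np.uint8);m=cv2.morphologyEx(m,cv2.MORPH_CLOSE,np.ones((3,3)))
M=cv2.resize(m[175:207,280:322].astype(np.float32),None,fx=8,fy=8,interpolation=cv2.INTER_LINEAR)>.5
th=np.linspace(0,2*np.pi,60)[:,None];d=np.array([.946,.324,0]);e=np.array([-.324,.946,0]);Z=np.array([0,0,1.])
def rend(c,pi,ro):
    a=d*np.cos(pi)+Z*np.sin(pi);b=e*np.cos(ro)+Z*np.sin(ro);n=np.cross(a,b)
    X=np.vstack([c+.033*(np.cos(th)*a+np.sin(th)*b)+n*h for h in(.005,-.005)])
    u=(proj("scene",X)-[280,175]+.5)*8;H=cv2.convexHull(u.astype(np.float32)).astype(np.int32)
    im=np.zeros(M.shape,np.uint8);cv2.fillConvexPoly(im,H,1);return im>0
w=np.ones(M.shape,bool);w[:(186-175)*8,(307-280)*8:]=0
def iou(R_):return (R_&M&w).sum()/((R_|M)&w).sum()
for z in(.174,.178,.182):
  for fixed in(1,0):
    best=max((minimize(lambda v:-iou(rend(np.array([.5988+v[0]*.003,-.0311+v[1]*.003,z]),0 if fixed else v[2]*.05,0 if fixed else v[3]*.05)),[a,b,c,0],method="Nelder-Mead",options=dict(initial_simplex=np.vstack([[a,b,c,0],*(np.array([a,b,c,0])+np.eye(4))]))) for a in(-.5,.5) for b in(-.5,.5) for c in(-.5,.5)),key=lambda q:-q.fun)
    v=best.x;print(z,fixed,"dxy mm",v[:2]*3,"pitch,roll",v[2:]*.05,"iou",-best.fun)
print(manip.state()['tool_pos'])
E
```

```text
[287 181  27  23 493]
0.174 1 dxy mm [-3.57837285 -1.75784736] pitch,roll [0.01176958 0.09906644] iou 0.9721493892690414
0.174 0 dxy mm [-4.05285936 -1.79894994] pitch,roll [-0.02991394 -0.0058617 ] iou 0.9748417671193664Traceback (most recent call last):
  File "<stdin>", line 21, in <module>
  File "<stdin>", line 21, in <genexpr>
    res = _minimize_neldermead(fun, x0, args, callback, bounds=bounds,
                               **options)
    fxr = func(xr)
    fx = function(np.copy(x), *(wrapper_args + args))
  File "<stdin>", line 21, in <lambda>
  File "<stdin>", line 15, in rend
  File "h.py", line 13, in proj
    K,d,c,M=cam(n);return cv2.projectPoints((np.atleast_2d(X)-c)@M,np.zeros(3),np.zeros(3),K,d)[0][:,0].round(1)
            ~~~^^^
  File "h.py", line 5, in cam
    p=manip.camera_params(n);K=np.array([[p['fx'],0,p['cx']],[0,p['fy'],p['cy']],[0,0,1]])
ValueError: time passes only in moves, steps and waits
```

```bash
python3 - <<'E'
from plant import manip
s=manip.state();print(s['time'],s['tool_pos'],s['contact_force'],s['gripper_width'],abs(s['joint_vel']).max())
print(manip.job_done())
E
```

```text
25.55 [ 0.53725196 -0.05123496  0.17370307] [ 0.51442082  0.29114002 -1.12545411] 0.2186672353593803 0.001880110591452693
the job is handed in; nothing more can be done
None
```

I put the middle-bore bushing on the axle and let it go. The magnifier is held level by its handle over the axle end, and I handed the job in at 25.6 s. The hand-in reports no verdict, so what follows is my own last checks.

- **Bushing:** it met the collar at the expected height. After release, its rim in the picture lay on the outline predicted for fully home (top at z = 0.100 m).
- **Lens height:** from the gripper height it sits at about 0.1777 m. I triangulated the blade's top at about 0.1785 m, give or take 2 mm.
- **Lens position and tilt:** from the arm's pose it is about 1 mm off the axle axis. A silhouette fit to the picture puts it 2 to 4 mm off, with about 0.03 rad of tilt. Both are inside the limits.
- **Stillness:** joint speeds were near zero at hand-in.

**Disagreements and gaps:**
- The two cameras differed by 3 to 5 mm in y on the bench objects. They agreed within 1 mm at the axle.
- The silhouette fit stopped partway with an error, so it was done at only one lens height (0.174 m). I corrected that result by hand to the actual height.
- I did not measure the square or the bystanders at the end. The square looks the same in the last picture, the arm never went near it, and I saw no unexpected contact forces.

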